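# Slide the slide box home between freshly glued rails

## Robot

A 7-joint arm with a two-finger parallel gripper is mounted at the origin on a cart in front of the work surface, level with it; the furniture and walls round the work are solid. World frame = base frame: x ahead of the robot, y to its left, z up, the work surface at z = 0. Lengths are in m, angles in rad, forces in N, time in s.
With the tool pointing down it reaches from about 0.4 to 0.925 m from the base axis. Payload 4.1 kg.
Tool frame: the origin (TCP) lies at the very end of the fingers, on their centre line; the grasp point (between the pads) lies 19 mm behind it; z points along the fingers, y is the line along which they close (so a half turn about z gives the same grasp; the last joint's range is limited). The gripper opens to 85 mm and grips with 20 to 120 N. Pads are 22 mm wide; open, the fingers measure 114 mm over their backs; the gripper's body (76 mm by 85 mm) begins 54 mm behind the grasp point. The pads swing forward as they close: fully open they stand 13 mm farther back than shut.
Start: joints at [1.164, 0.398, 0.045, 1.537, -0.019, 1.207, -0.051], TCP at [0.197, -0.619, 0.231] pointing down, gripper open.
Joint ranges: [-2.82, 2.82], [-0.49, 2.23], [-1.37, 1.46], [0, 2.46], [-1.36, 4.5], [0.23, 2], [-2.94, 2.94]. Speed limits (rad/s): [2.57, 2.57, 3.14, 3.14, 3.14, 3.14, 3.14].

## Interface

Orientations are given as a 3x3 rotation matrix whose columns are the frame's x, y, z axes.
In Python, from workcell import env, optics gives the robot as it stands.
- The arm moves only by the tool servo_tool, never from a script. Its argument "series" is a list of rows, each an object with "delta_pos": the shift along the world's x, y, z in m, a list of three; "delta_rot": the turn, a rotation vector about the world's x, y, z in rad, a list of three. In form: [{"delta_pos": [x, y, z], "delta_rot": [wx, wy, wz]}, ...]. A call has 1 to 10 rows; each row is the pose to reach, as a shift and turn from the pose commanded when the call began; what a row does not reach only later rows make up. A row lasts 1/12 s, in which the tool goes at most 41.7 mm and 7.16 degrees, less where a joint would pass 70% of its speed; a pose out of reach is approached as far as the arm can. A call with a gripper value outside its range is refused whole. "hand" is the opening in per cent of the stroke, from 0 (shut) to 100 (fully open), set as the call begins (left out, the last holds). The fingers move at their own pace and stop on an object; "force" is the grip in N (left out, the last holds). Time passes only in rows, so rows that repeat a pose let the fingers close. It gives the time, the measured TCP pose, the force, the opening and the grip force at its end, in the units of the state.
- env.state(): the state, without advancing time (a new reading comes with each control period).
- optics.read_camera(name): name is "scene" or "top"; returns the picture (400x640x3 uint8, blue, green, red); there is no depth.
- optics.get_calibration(name): a dict with "fx", "fy", "cx", "cy" (pixels), "k1" (the pictures are not rectified: a ray, as slopes to the right and down, at radius r is drawn at 1 + k1 r^2 times it, then the intrinsics apply), "rvec" (rotation vector, rad) and "tvec" (3), from world to camera coordinates, as OpenCV has them. Camera axes: x right, y down, z forward; pixel columns grow to the right and rows downward; lengths in m; the calibration is good to about 2 mm. A picture is of the moment at which its call begins. get_calibration takes no time and is no camera call.
- env.hand_in(): hands the job in; it is judged then, once.
The state is a dict: "time_s": time; "qpos": joint angles; "joint_velocities": joint speeds; "joint_efforts": joint torques, N m; "eef_pos": TCP position; "orientation": TCP orientation; "force": force on the tool from outside, world axes, zero at the start; "moment": the same for the moment, N m; "finger_gap": opening from 0.0 (shut) to 1.0 (fully open); "grip_force": force on a finger pad.
Only numpy, scipy, OpenCV 4.12 (cv2) and the standard library are available. Lean on these libraries where they do the work, as an engineer would, in place of code of your own. Each camera call takes 0.05 s, during which the arm holds its last target. There are 200 camera calls.

## Task

Put the microscope slide box away by pushing it with the fingers along the wooden tray, in through the open end of the lane between the two guide rails and on until it is fully home against the end block. The rails have only just been glued, so neither the box nor the robot may touch either of them; straighten and centre the box on the open part of the tray first where needed. Only push the box: do not lift or tip it, and leave the glue stick, the small beaker and the wooden peg beside the tray where they stand.

Things in the scene. Friction and masses are not known exactly. Their poses are not given: they have to be found in the camera images.
- tray: Fixed plywood tray 290 (own x) x 160 mm, board 6 mm thick, on the bench. Origin: centre of its underside; +x runs down the lane. Bare apron from x = -145 to -10 mm; lane between the rails from x = -10 to 120 mm, 101 mm wide (y = +-50.5 mm), closed by a wooden end block with its face at x = 120 mm (18 mm thick, 125 mm wide, top 40 mm above the bench).
- left_rail: Left (+y) guide rail of the tray, fixed: a wooden bar 130 mm long (tray x), 12 mm wide, 26 mm high on the board, its top 32 mm above the bench. Origin: centre of its underside, at tray (55, 56.5, 6) mm; axes as the tray's. Not to be touched.
- right_rail: Right (-y) guide rail, the same bar mirrored; origin at tray (55, -56.5, 6) mm; axes as the tray's. Not to be touched.
- slide_box: Loose closed white plastic box, paper label on top, 98 (own x) x 83 x 34 mm high, 0.17 to 0.35 kg; slides on the board at 1 to 4 N. Origin: centre of its underside; flat rear end at x = -49 mm. Starts on the apron, front towards the lane, up to 20 mm off the lane's centre line and 0.2 rad askew. Fully home: origin at tray x = 71 mm. 9 mm free on either side in the lane.
- glue_stick: Bystander: glue stick standing upright on the bench to the left of the lane, 24 mm diameter, 85 mm high. Origin: centre of its underside.
- beaker: Bystander: small glass beaker standing on the bench to the right of the lane, 54 x 60 mm, 66 mm high. Origin: centre of its underside.
- peg: Bystander: wooden peg, a small grooved stick, lying on the bench beyond the end block, 15 x 72 x 12 mm, long along its own y. Origin: centre of its underside.
Mind the look-alikes: they are no part of the job. Of the things that look like the slide_box, the larger one is meant.

How it is judged:
On the way:
1. the front of the box has entered the mouth of the lane (x of slide_box in the frame of tray between -0.045 and 0.05 m and y of slide_box in the frame of tray between -0.009 and 0.009 m), for 0.1 s.
At the end, for the whole second after the job is handed in: The slide box rests flat on the tray inside the lane, within 5 mm of fully home against the end block, clear of both rails and at rest (x of slide_box in the frame of tray between 0.066 and 0.075 m and y of slide_box in the frame of tray between -0.009 and 0.009 m and z of slide_box in the frame of tray below 0.009 m and angle between the x axis of slide_box and the x axis of tray, either way round below 0.15 rad and angle between slide_box's own z axis and vertical below 0.05 rad and linear speed of slide_box below 0.01 m/s); the robot touches nothing.
It fails at once if something touched the left rail (contact force between left_rail and anything else above 0.3 N).
It fails at once if something touched the right rail (contact force between right_rail and anything else above 0.3 N).
It fails at once if the slide box was lifted or tipped (z of slide_box in the frame of tray above 0.012 m or angle between slide_box's own z axis and vertical above 0.12 rad).
It fails at once if the glue stick, the beaker or the peg was moved (15 mm) or tipped (distance of any of glue_stick, beaker, peg from where it was at the start of the episode above 0.015 m or angle between any of glue_stick, beaker's own z axis and vertical above 0.3 rad).
It also fails if it takes over 72 s, if anything falls off the work surface, if the arm or the gripper's body presses on something with over 40 N, if the wrist force passes 120 N, or if a joint passes its speed limit or range.

## Working session

There is one attempt and no reset: what is moved stays moved. The work goes in short steps, Python scripts to look and compute and a tool call to move; the robot and the scene stay as the last step left them, time stands still between calls to the robot, and variables do not carry over. Pictures are saved under pics/ and viewed, at most 10 in all, crops included, and the job is handed in when it is done.

Besides the shell and the picture viewer there is one more tool, called after "Call:" in YAML: its name, and indented under it one key for each argument. servo_tool: Moves the arm, as the interface text tells. Its arguments: {"type":"object","properties":{"series":{"type":"array","items":{"type":"object","properties":{"delta_pos":{"type":"array","items":{"type":"number"}},"delta_rot":{"type":"array","items":{"type":"number"}}}}},"hand":{"type":"number"},"force":{"type":"number"}},"required":["series"]}

```bash
mkdir -p pics; cat > h.py <<'E'
import numpy as np, cv2
from workcell import env, optics
def cal(n):
    c=optics.get_calibration(n); R,_=cv2.Rodrigues(np.array(c["rvec"],float)); return c,R,np.array(c["tvec"],float).ravel()
def ray(n,px):
    c,R,t=cal(n); p=np.atleast_2d(px).astype(float)
    d=(p-[c["cx"],c["cy"]])/[c["fx"],c["fy"]]; u=d.copy()
    for _ in range(20): u=d/(1+c["k1"]*(u**2).sum(1,keepdims=True))
    return -R.T@t, np.c_[u,np.ones(len(u))]@R
def onz(n,px,z):
    o,D=ray(n,px); return o+D*((z-o[2])/D[:,2:])
def proj(n,P):
    c,R,t=cal(n); q=np.atleast_2d(P)@R.T+t; u=q[:,:2]/q[:,2:]
    u=u*(1+c["k1"]*(u**2).sum(1,keepdims=True)); return u*[c["fx"],c["fy"]]+[c["cx"],c["cy"]]
E
python3 - <<'E'
from h import *
for n in("top","scene"):
    cv2.imwrite(f"pics/{n}0.png",optics.read_camera(n)); c,R,t=cal(n); print(n,c,-R.T@t)
s=env.state(); print(s["time_s"],s["eef_pos"],s["orientation"],s["force"])
E
```

```text
top {'fx': 420.20267857359767, 'fy': 420.20267857359767, 'cx': 314.47578115966877, 'cy': 198.4701604248034, 'k1': -0.0064624662167231, 'rvec': array([ 2.13805975, -2.20481071,  0.06080204]), 'tvec': array([-0.11467184,  0.57359787,  0.84814918])} [ 0.5024198  -0.14974033  0.88694609]
scene {'fx': 478.2604472464217, 'fy': 478.2604472464217, 'cx': 325.3261967049757, 'cy': 201.72191610630176, 'k1': -0.12393361335840376, 'rvec': array([ 0.66169117, -2.55462357,  1.25599136]), 'tvec': array([0.3983414 , 0.28398978, 0.54976339])} [0.22290626 0.42245906 0.55982765]
0.1 [ 0.19677244 -0.61890848  0.23036962] [[ 9.52977645e-01  3.03039928e-01 -6.41307119e-04]
 [ 3.03040584e-01 -9.52976247e-01  1.63586631e-03]
 [-1.15417643e-04 -1.75328611e-03 -9.99998456e-01]] [-0.02614531  0.62592548  0.43380616]
```

View pics/top0.png

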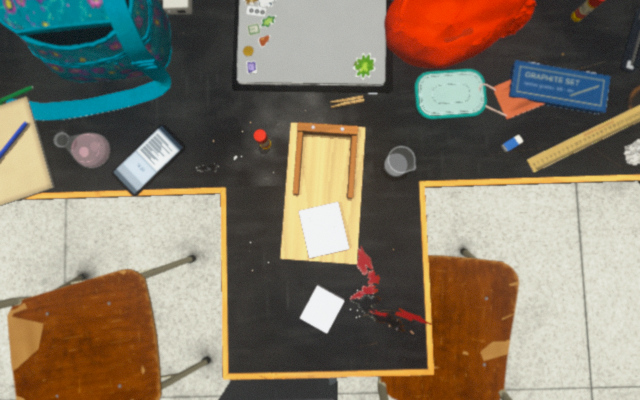

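View pics/scene0.png

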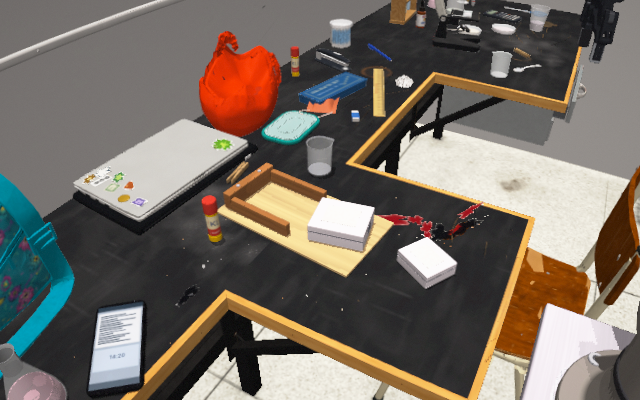

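The top view shows the tray at about (323,193), with the lane's mouth facing down (towards the robot) and the end block at (327,128). There are two white boxes: A on the apron at (324,230) and B on the bench at (322,310). A is larger and stands on the tray, so it fits the description. I'll measure both and confirm with one enlarged crop.

```bash
cat >> h.py <<'E'
def box(im,seed=None,z=0.040,n="top"):
    hsv=cv2.cvtColor(im,cv2.COLOR_BGR2HSV); m=((hsv[...,1]<40)&(hsv[...,2]>195)).astype(np.uint8)
    m[:, :230]=0; m[:,425:]=0; m[:140]=0; m[370:]=0
    m=cv2.morphologyEx(m,cv2.MORPH_OPEN,np.ones((3,3)))
    out=[]
    for c in cv2.findContours(m,cv2.RETR_EXTERNAL,cv2.CHAIN_APPROX_NONE)[0]:
        if cv2.contourArea(c)<300: continue
        P=onz(n,c[:,0],z)[:,:2]; r=cv2.minAreaRect((P*1000).astype(np.float32)); out.append((cv2.contourArea(c),c[:,0].mean(0),r,cv2.boxPoints(r)))
    return out
E
python3 - <<'E'
from h import *
np.set_printoptions(precision=1,suppress=True)
im=cv2.imread("pics/top0.png")
for b in box(im): print(b)
hsv=cv2.cvtColor(im,cv2.COLOR_BGR2HSV)
# tray yellow + rails brown
m=((hsv[...,0]>5)&(hsv[...,0]<32)&(hsv[...,1]>60)&(hsv[...,2]>60)).astype(np.uint8)
roi=np.zeros_like(m); roi[110:275,275:375]=1; m&=roi
rail=m&(hsv[...,2]<175).astype(np.uint8)
for nm,mm,z in(("tray",m,.006),("rail",cv2.morphologyEx(rail,cv2.MORPH_OPEN,np.ones((3,3))),.032)):
    cs=sorted(cv2.findContours(mm,cv2.RETR_EXTERNAL,cv2.CHAIN_APPROX_NONE)[0],key=cv2.contourArea)[-2:]
    for c in cs:
        P=onz("top",c[:,0],z)[:,:2]*1000; r=cv2.minAreaRect(P.astype(np.float32)); print(nm,cv2.contourArea(c),r,cv2.boxPoints(r).tolist(), c[:,0].mean(0))
cv2.imwrite("pics/crop.png",cv2.resize(im[110:340,260:400],None,fx=2.6*2/2,fy=2.6,interpolation=cv2.INTER_CUBIC))
E
```

```text
(1072.0, array([321.6, 308.9]), ((348.5579833984375, -140.2857208251953), (60.76311492919922, 72.30728149414062), 59.71670150756836), array([[ 302. , -148.3],
       [ 364.5, -184.8],
       [ 395.1, -132.3],
       [ 332.7,  -95.8]], dtype=float32))
(1905.5, array([323.3, 229.6]), ((505.51202392578125, -148.48809814453125), (97.34342956542969, 82.26431274414062), 11.255499839782715), array([[ 449.7, -117.6],
       [ 465.8, -198.3],
       [ 561.3, -179.3],
       [ 545.2,  -98.6]], dtype=float32))
tray 1.0 ((417.90625, -239.3079833984375), (2.0888097286224365, 2.050347089767456), 88.39066314697266) [[416.8521423339844, -240.32318115234375], [418.9017028808594, -240.38076782226562], [418.9603576660156, -238.29278564453125], [416.9107971191406, -238.23519897460938]] [368.5 270.5]
tray 10701.0 ((585.2274169921875, -151.00076293945312), (170.13677978515625, 295.6967468261719), 84.23106384277344) [[429.5770568847656, -220.77703857421875], [723.7761840820312, -250.49957275390625], [740.8778076171875, -81.2244873046875], [446.67864990234375, -51.501953125]] [323.1 192.8]
rail 4.0 ((567.6680297851562, -202.83255004882812), (4.069863796234131, 4.105549335479736), 87.93755340576172) [[565.5433349609375, -204.7922821044922], [569.646240234375, -204.94004821777344], [569.792724609375, -200.87281799316406], [565.6898193359375, -200.7250518798828]] [349. 198.]
rail 216.5 ((701.4861450195312, -162.1033935546875), (103.71265411376953, 12.95842170715332), 85.35858917236328) [[690.83203125, -213.265380859375], [703.7479248046875, -214.31396484375], [712.1402587890625, -110.94140625], [699.224365234375, -109.892822265625]] [326.3 134.1]
```

View pics/crop.png

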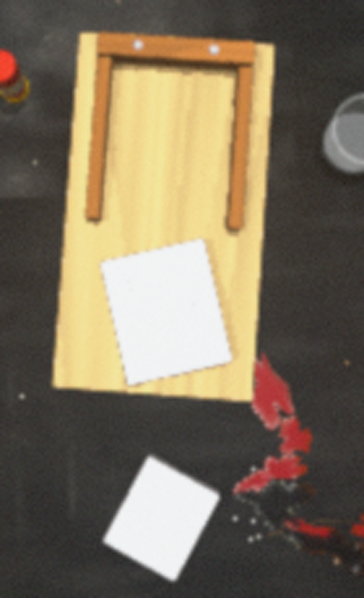

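The crop confirms it. A measures 97 x 82 mm (98 x 83 wanted) and sits on the tray, while B is a 61 x 72 mm look-alike on the bench. The tray mask picked up some of the red spill, so I'll fit the tray edges and rails again with a tighter mask.

```bash
python3 - <<'E'
from h import *
np.set_printoptions(precision=1,suppress=True)
im=cv2.imread("pics/top0.png"); hsv=cv2.cvtColor(im,cv2.COLOR_BGR2HSV).astype(int)
for p in [(300,160),(325,170),(351,170),(290,240),(327,128),(362,200)]: print(p,hsv[p[1],p[0]])
y=((hsv[...,0]>=15)&(hsv[...,0]<32)&(hsv[...,1]>50)&(hsv[...,2]>150))
def line(pts):
    P=onz("top",pts,.006)[:,:2]*1000
    v=cv2.fitLine(P.astype(np.float32),cv2.DIST_HUBER,0,.01,.01).ravel(); 
    return v[2:],np.degrees(np.arctan2(v[1],v[0])), np.abs((P-v[2:])@[-v[1],v[0]]).mean()
rows=range(135,250)
L=[(np.where(y[r,270:330])[0][0]+270-.5,r) for r in rows]; Rr=[(np.where(y[r,330:380])[0][-1]+330.5,r) for r in rows]
print("L",line(L),"R",line(Rr))
B=[(c,np.where(y[235:280,c])[0][-1]+235.5) for c in range(290,352)]; print("B",line(B))
# rails: brown
b=((hsv[...,0]<16)&(hsv[...,1]>110)&(hsv[...,2]<200)).astype(np.uint8); b[:115]=0;b[205:]=0;b[:,:285]=0;b[:,368:]=0
for c in cv2.findContours(b,cv2.RETR_EXTERNAL,cv2.CHAIN_APPROX_NONE)[0]:
    if cv2.contourArea(c)>30: print(cv2.contourArea(c),cv2.boundingRect(c))
# rail ctr lines rows 145..185
for a,z in((285,'L'),(335,'R')):
    q=[(np.where(b[r,a:a+34])[0].mean()+a,r) for r in range(145,190) if b[r,a:a+34].any()]
    print(z,q[0],q[-1]); P=onz("top",q,.030)[:,:2]*1000; v=cv2.fitLine(P.astype(np.float32),cv2.DIST_HUBER,0,.01,.01).ravel(); print(v[2:],np.degrees(np.arctan2(v[1],v[0])))
E
```

```text
(300, 160) [ 14 160 158]
(325, 170) [ 22 105 241]
(351, 170) [ 14 171 203]
(290, 240) [ 24  99 242]
(327, 128) [ 14 166 195]
(362, 200) [17 57 63]
L (array([586.1, -69.8], dtype=float32), np.float32(-5.7603836), np.float64(0.5432797092295857)) R (array([ 545.7, -226.4], dtype=float32), np.float32(-5.8335414), np.float64(0.5272598329406842))
B (array([ 439.7, -140.2], dtype=float32), np.float32(84.27464), np.float64(0.5068590288409934))
373.5 (294, 122, 63, 77)
L (np.float64(299.3333333333333), 145) (np.float64(297.5), 189)
[ 635.  -101.7] -4.9227433
R (np.float64(353.5), 145) (np.float64(349.0), 189)
[ 631.1 -210.9] -5.5642548
```

The tray's origin is at about (0.584, -0.150) with yaw -0.100 rad; the fitted width is 159.9 mm against 160. In the tray frame the box is at (-79, -6) mm, about +0.29 rad askew. I'll set two spread fingers in line with tray x and push the box's right side: that straightens it and shifts it left. Then I'll push from the rear. First I go above the side-push start.

Call:
servo_tool:
  series:
    - {"delta_pos": [0.03,0.038,0],"delta_rot": [0,0,0.116]}
    - {"delta_pos": [0.06,0.076,0],"delta_rot": [0,0,0.232]}
    - {"delta_pos": [0.09,0.114,0],"delta_rot": [0,0,0.348]}
    - {"delta_pos": [0.12,0.152,0],"delta_rot": [0,0,0.464]}
    - {"delta_pos": [0.15,0.19,0],"delta_rot": [0,0,0.58]}
    - {"delta_pos": [0.18,0.228,0],"delta_rot": [0,0,0.7]}
    - {"delta_pos": [0.21,0.266,0],"delta_rot": [0,0,0.82]}
    - {"delta_pos": [0.24,0.304,0],"delta_rot": [0,0,0.94]}
    - {"delta_pos": [0.27,0.342,0],"delta_rot": [0,0,1.06]}
    - {"delta_pos": [0.2985,0.3824,0],"delta_rot": [0,0,1.162]}
  hand: 50

```text
time_s: 0.93
eef_pos: [0.455, -0.29, 0.2312]
orientation: [[0.095, 0.995, -0.0], [0.995, -0.095, -0.0], [-0.0, -0.0, -1.0]]
force: [0.9, -0.7, 0.6]
finger_gap: 0.503
grip_force: 0.0
```

Call:
servo_tool:
  series:
    - {"delta_pos": [0,0,0],"delta_rot": [0,0,0]}
    - {"delta_pos": [0,0,0],"delta_rot": [0,0,0]}
    - {"delta_pos": [0,0,0],"delta_rot": [0,0,0]}
    - {"delta_pos": [0,0,0],"delta_rot": [0,0,0]}

```text
time_s: 1.27
eef_pos: [0.4532, -0.2933, 0.231]
orientation: [[0.104, 0.995, -0.001], [0.995, -0.104, -0.0], [-0.0, -0.001, -1.0]]
force: [-0.4, -0.3, 0.5]
finger_gap: 0.502
grip_force: 0.0
```

Call:
servo_tool:
  series:
    - {"delta_pos": [0.02,0.028,0],"delta_rot": [0,0,0]}
    - {"delta_pos": [0.042,0.057,-0.02],"delta_rot": [0,0,0.003]}
    - {"delta_pos": [0.042,0.057,-0.06],"delta_rot": [0,0,0.003]}
    - {"delta_pos": [0.042,0.057,-0.1],"delta_rot": [0,0,0.003]}
    - {"delta_pos": [0.042,0.057,-0.13],"delta_rot": [0,0,0.003]}
    - {"delta_pos": [0.042,0.057,-0.16],"delta_rot": [0,0,0.003]}
    - {"delta_pos": [0.042,0.057,-0.185],"delta_rot": [0,0,0.003]}
    - {"delta_pos": [0.042,0.057,-0.205],"delta_rot": [0,0,0.003]}
    - {"delta_pos": [0.042,0.057,-0.213],"delta_rot": [0,0,0.003]}
    - {"delta_pos": [0.042,0.057,-0.213],"delta_rot": [0,0,0.003]}

```text
time_s: 2.1
eef_pos: [0.494, -0.2356, 0.0163]
orientation: [[0.1, 0.995, -0.004], [0.995, -0.1, 0.001], [0.001, -0.004, -1.0]]
force: [-0.7, 0.0, 0.3]
finger_gap: 0.501
grip_force: 0.0
```

```bash
python3 - <<'E'
from h import *
im=optics.read_camera("scene"); cv2.imwrite("pics/s1.png",cv2.resize(im[130:300,180:480],None,fx=2.6,fy=2.6,interpolation=cv2.INTER_CUBIC))
print(env.state()["eef_pos"],env.state()["force"])
E
```

```text
[ 0.4954591  -0.23580735  0.01788688] [ 0.59424834 -0.06959731  0.42131029]
```

View pics/s1.png

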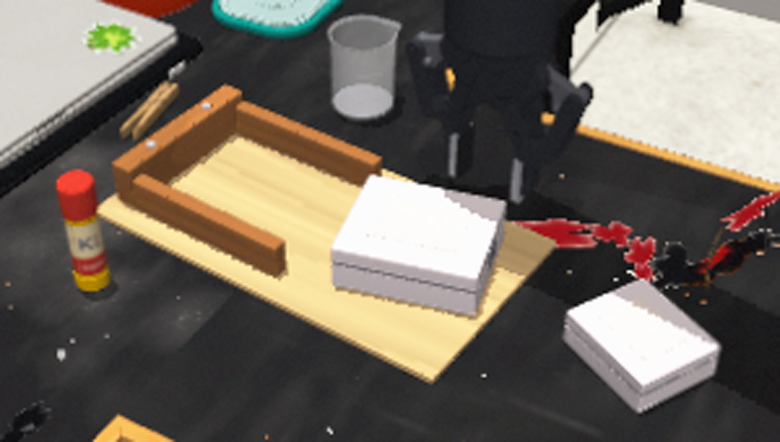

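The scene crop shows the fingers at (455,155) and (517,180), to the right of the box and clear of rails and beaker. Now I push slowly towards +y of the tray.

Call:
servo_tool:
  series:
    - {"delta_pos": [0.0005,0.005,0],"delta_rot": [0,0,0]}
    - {"delta_pos": [0.001,0.01,0],"delta_rot": [0,0,0]}
    - {"delta_pos": [0.0015,0.015,0],"delta_rot": [0,0,0]}
    - {"delta_pos": [0.0019,0.019,0],"delta_rot": [0,0,0]}
    - {"delta_pos": [0.0022,0.022,0],"delta_rot": [0,0,0]}
    - {"delta_pos": [0.0025,0.025,0],"delta_rot": [0,0,0]}
    - {"delta_pos": [0.0028,0.028,0],"delta_rot": [0,0,0]}
    - {"delta_pos": [0.003,0.03,0],"delta_rot": [0,0,0]}
    - {"delta_pos": [0.0032,0.032,0],"delta_rot": [0,0,0]}
    - {"delta_pos": [0.0034,0.034,0],"delta_rot": [0,0,0]}

```text
time_s: 2.98
eef_pos: [0.4995, -0.2011, 0.0183]
orientation: [[0.098, 0.995, -0.0], [0.995, -0.098, -0.0], [-0.0, -0.0, -1.0]]
force: [-0.9, -1.5, 0.3]
finger_gap: 0.499
grip_force: 0.8
```

```bash
cat >> h.py <<'E'
O=np.array([584.4,-150.]);th=-.1004;U=np.array([np.cos(th),np.sin(th)]);N=np.array([-U[1],U[0]])
def tr(p): p=np.asarray(p,float)-O; return np.round([p@U,p@N],1)
def look(name=None):
    im=optics.read_camera("top")
    if name: cv2.imwrite(name,im)
    for b in box(im):
        a=min([(b[2][2]-5.75*-1+k*90) for k in(-2,-1,0,1,2)],key=abs)
        print(b[0],b[1].round(),"tray",tr(b[2][0]),"size",np.round(b[2][1],1),"yaw deg",round(a,2))
    s=env.state(); print("tcp",tr(np.array(s["eef_pos"][:2])*1000),s["eef_pos"][2],"F",np.round(s["force"],2),s["time_s"])
E
python3 -c "
from h import *
look()"
```

```text
1149.5 [313. 226.] tray [-78.2   6.3] size [97.2 70.8] yaw deg 12.35
tcp [-79.3 -58.7] 0.01827635105475586 F [-0.15 -1.52  0.45] 3.0333
```

The box now lies at about y = 0.5 mm (right part hidden by the gripper), still 12 degrees askew. More side pushing would carry it too far left, so I'll take out the remaining angle from the rear with the two-finger line.

Call:
servo_tool:
  series:
    - {"delta_pos": [-0.002,-0.015,0],"delta_rot": [0,0,0]}
    - {"delta_pos": [-0.003,-0.03,0.0],"delta_rot": [0,0,0]}
    - {"delta_pos": [-0.003,-0.03,0.035],"delta_rot": [0,0,0]}
    - {"delta_pos": [-0.003,-0.03,0.07],"delta_rot": [0,0,-0.1]}
    - {"delta_pos": [-0.01,-0.025,0.1],"delta_rot": [0,0,-0.2]}
    - {"delta_pos": [-0.02,-0.01,0.11],"delta_rot": [0,0,-0.31]}
    - {"delta_pos": [-0.035,0.01,0.11],"delta_rot": [0,0,-0.42]}
    - {"delta_pos": [-0.05,0.03,0.11],"delta_rot": [0,0,-0.53]}
    - {"delta_pos": [-0.065,0.05,0.11],"delta_rot": [0,0,-0.64]}
    - {"delta_pos": [-0.0745,0.065,0.11],"delta_rot": [0,0,-0.75]}

```text
time_s: 3.87
eef_pos: [0.4237, -0.1336, 0.1281]
orientation: [[0.753, 0.658, -0.001], [0.658, -0.753, 0.001], [0.0, -0.001, -1.0]]
force: [-1.0, 0.4, -0.2]
finger_gap: 0.501
grip_force: 0.0
```

Call:
servo_tool:
  series:
    - {"delta_pos": [0,0,0],"delta_rot": [0,0,-0.12]}
    - {"delta_pos": [0,0,0],"delta_rot": [0,0,-0.24]}
    - {"delta_pos": [0,0,0],"delta_rot": [0,0,-0.36]}
    - {"delta_pos": [0,0,0],"delta_rot": [0,0,-0.48]}
    - {"delta_pos": [0,0,0],"delta_rot": [0,0,-0.6]}
    - {"delta_pos": [0,0,0],"delta_rot": [0,0,-0.72]}
    - {"delta_pos": [0,0,0],"delta_rot": [0,0,-0.82]}
    - {"delta_pos": [0,0,0],"delta_rot": [0,0,-0.82]}
    - {"delta_pos": [0,0,0],"delta_rot": [0,0,-0.82]}
    - {"delta_pos": [0,0,0],"delta_rot": [0,0,-0.82]}

```text
time_s: 4.7
eef_pos: [0.4253, -0.1355, 0.1283]
orientation: [[0.996, -0.095, 0.0], [-0.095, -0.996, 0.0], [0.0, -0.0, -1.0]]
force: [-0.4, -0.8, -1.1]
finger_gap: 0.498
grip_force: 0.0
```

```bash
python3 -c "
from h import *
look('pics/t2.png'); print(env.state()['eef_pos'],env.state()['orientation'],env.state()['qpos'])"
```

```text
386.0 [312. 312.] tray [-243.2    5.3] size [95.2 19.3] yaw deg -3.69
1884.5 [320. 228.] tray [-76.9   1.2] size [97.2 81.9] yaw deg 12.5
tcp [-159.7   -1.6] 0.12831128501609324 F [-0.19 -0.54  0.08] 4.75
[ 0.42530639 -0.13557596  0.12831129] [[ 9.95465130e-01 -9.51271349e-02  6.28510574e-05]
 [-9.51271439e-02 -9.95465118e-01  1.59945886e-04]
 [ 4.73508414e-05 -1.65199394e-04 -9.99999985e-01]] [ 0.4098719   0.15744074 -0.21487737  2.11302129  0.04334613  0.87512593
 -1.49628474]
```

Call:
servo_tool:
  series:
    - {"delta_pos": [0,0,-0.03],"delta_rot": [0,0,-0.005]}
    - {"delta_pos": [0,0,-0.06],"delta_rot": [0,0,-0.005]}
    - {"delta_pos": [0,0,-0.085],"delta_rot": [0,0,-0.005]}
    - {"delta_pos": [0,0,-0.103],"delta_rot": [0,0,-0.005]}
    - {"delta_pos": [0,0,-0.111],"delta_rot": [0,0,-0.005]}
    - {"delta_pos": [0.005,-0.0005,-0.111],"delta_rot": [0,0,-0.005]}
    - {"delta_pos": [0.009,-0.0009,-0.111],"delta_rot": [0,0,-0.005]}
    - {"delta_pos": [0.012,-0.0012,-0.111],"delta_rot": [0,0,-0.005]}
    - {"delta_pos": [0.015,-0.0015,-0.111],"delta_rot": [0,0,-0.005]}
    - {"delta_pos": [0.018,-0.0018,-0.111],"delta_rot": [0,0,-0.005]}

```text
time_s: 5.58
eef_pos: [0.4436, -0.1377, 0.0182]
orientation: [[0.995, -0.102, 0.0], [-0.102, -0.995, -0.0], [0.0, 0.0, -1.0]]
force: [-2.5, 1.0, 0.3]
finger_gap: 0.497
grip_force: 1.0
```

Call:
servo_tool:
  series:
    - {"delta_pos": [0.002,-0.0002,0],"delta_rot": [0,0,0]}
    - {"delta_pos": [0.004,-0.0004,0],"delta_rot": [0,0,0]}
    - {"delta_pos": [0.006,-0.0006,0],"delta_rot": [0,0,0]}
    - {"delta_pos": [0.008,-0.0008,0],"delta_rot": [0,0,0]}
    - {"delta_pos": [0.008,-0.0008,0],"delta_rot": [0,0,0]}

```text
time_s: 6.0
eef_pos: [0.4518, -0.1384, 0.0174]
orientation: [[0.995, -0.102, 0.001], [-0.102, -0.995, -0.0], [0.001, 0.0, -1.0]]
force: [-0.8, -0.6, 0.1]
finger_gap: 0.502
grip_force: 0.4
```

```bash
python3 -c "
from h import *
look('pics/t3.png')"
```

```text
1539.5 [321. 220.] tray [-62.3   0.1] size [84.9 82. ] yaw deg 8.59
tcp [-133.1   -1.8] 0.017403992361035053 F [-0.61  0.15  0.32] 6.05
```

The box turns slowly for the distance it moves: it's at (-68, -1) mm with 8.6 degrees left. I'll finish the straightening with a pair of opposite side pushes, rear right then front left, with the fingers shut. That leaves its x almost unchanged.

Call:
servo_tool:
  series:
    - {"delta_pos": [-0.015,0.001,0],"delta_rot": [0,0,0]}
    - {"delta_pos": [-0.015,0.001,0.03],"delta_rot": [0,0,0]}
    - {"delta_pos": [-0.015,0.001,0.06],"delta_rot": [0,0,0]}
    - {"delta_pos": [0,-0.02,0.08],"delta_rot": [0,0,0]}
    - {"delta_pos": [0.015,-0.05,0.08],"delta_rot": [0,0,0]}
    - {"delta_pos": [0.0246,-0.0862,0.08],"delta_rot": [0,0,0]}
    - {"delta_pos": [0.0246,-0.0862,0.06],"delta_rot": [0,0,0]}
    - {"delta_pos": [0.0246,-0.0862,0.035],"delta_rot": [0,0,0]}
    - {"delta_pos": [0.0246,-0.0862,0.01],"delta_rot": [0,0,0]}
    - {"delta_pos": [0.0246,-0.0862,0.001],"delta_rot": [0,0,0]}
  hand: 0

```text
time_s: 6.88
eef_pos: [0.4743, -0.2244, 0.0157]
orientation: [[0.995, -0.103, -0.003], [-0.103, -0.995, 0.001], [-0.003, -0.001, -1.0]]
force: [-1.1, 1.2, -0.1]
finger_gap: -0.0
grip_force: 0.0
```

Call:
servo_tool:
  series:
    - {"delta_pos": [0.0005,0.005,0],"delta_rot": [0,0,0]}
    - {"delta_pos": [0.001,0.01,0],"delta_rot": [0,0,0]}
    - {"delta_pos": [0.0015,0.015,0],"delta_rot": [0,0,0]}
    - {"delta_pos": [0.0018,0.018,0],"delta_rot": [0,0,0]}
    - {"delta_pos": [0.002,0.02,0],"delta_rot": [0,0,0]}
    - {"delta_pos": [0.0022,0.022,0],"delta_rot": [0,0,0]}
    - {"delta_pos": [0.0024,0.024,0],"delta_rot": [0,0,0]}
    - {"delta_pos": [0.0026,0.026,0],"delta_rot": [0,0,0]}
    - {"delta_pos": [0.0026,0.026,0],"delta_rot": [0,0,0]}

```text
time_s: 7.63
eef_pos: [0.4785, -0.1989, 0.0186]
orientation: [[0.995, -0.102, 0.0], [-0.102, -0.995, -0.001], [0.0, 0.001, -1.0]]
force: [-0.0, -1.2, 0.7]
finger_gap: 0.003
grip_force: 0.6
```

```bash
python3 -c "
from h import *
look('pics/t4.png'); print(env.state()['finger_gap'])"
```

```text
1361.5 [316. 221.] tray [-67.7   1. ] size [96.5 81.6] yaw deg 6.93
tcp [-100.4  -59.3] 0.01856958637938915 F [-0.51 -0.96  0.77] 7.6833
-0.003308907091442959
```

Call:
servo_tool:
  series:
    - {"delta_pos": [0.0002,0.002,0],"delta_rot": [0,0,0]}
    - {"delta_pos": [0.0004,0.004,0],"delta_rot": [0,0,0]}
    - {"delta_pos": [0.0006,0.006,0],"delta_rot": [0,0,0]}
    - {"delta_pos": [0.0008,0.008,0],"delta_rot": [0,0,0]}
    - {"delta_pos": [0.0008,0.008,0],"delta_rot": [0,0,0]}

```text
time_s: 8.1
eef_pos: [0.4791, -0.1898, 0.0182]
orientation: [[0.995, -0.101, -0.001], [-0.101, -0.995, 0.001], [-0.001, -0.0, -1.0]]
force: [-0.8, -0.2, 0.8]
finger_gap: -0.0
grip_force: 0.4
```

Call:
servo_tool:
  series:
    - {"delta_pos": [-0.002,-0.02,0],"delta_rot": [0,0,0]}
    - {"delta_pos": [-0.002,-0.025,0.04],"delta_rot": [0,0,0]}
    - {"delta_pos": [-0.002,-0.025,0.08],"delta_rot": [0,0,0]}
    - {"delta_pos": [-0.002,-0.025,0.08],"delta_rot": [0,0,0]}

```text
time_s: 8.43
eef_pos: [0.4827, -0.2173, 0.1049]
orientation: [[0.995, -0.103, 0.013], [-0.103, -0.995, -0.004], [0.013, 0.003, -1.0]]
force: [1.6, 0.3, -0.5]
finger_gap: -0.003
grip_force: 0.0
```

```bash
python3 -c "
from h import *
look('pics/t5.png'); print(env.state()['eef_pos'])"
```

```text
1718.5 [316. 221.] tray [-65.6   6.9] size [81.7 97.1] yaw deg 2.09
tcp [-96.1 -76.4] 0.10235556705066524 F [ 0.23 -0.15 -1.05] 8.4833
[ 0.48111577 -0.21634045  0.10235557]
```

The box is at (-66, +7) mm with 2.1 degrees left. Next is the push on the left side, a little ahead of centre, which should bring both to zero.

Call:
servo_tool:
  series:
    - {"delta_pos": [0.012,0.035,0],"delta_rot": [0,0,0]}
    - {"delta_pos": [0.024,0.07,0],"delta_rot": [0,0,0]}
    - {"delta_pos": [0.036,0.105,0],"delta_rot": [0,0,0]}
    - {"delta_pos": [0.045,0.135,0],"delta_rot": [0,0,0]}
    - {"delta_pos": [0.0505,0.152,0],"delta_rot": [0,0,0]}
    - {"delta_pos": [0.0505,0.152,0],"delta_rot": [0,0,0]}
    - {"delta_pos": [0.0505,0.152,-0.03],"delta_rot": [0,0,0]}
    - {"delta_pos": [0.0505,0.152,-0.06],"delta_rot": [0,0,0]}
    - {"delta_pos": [0.0505,0.152,-0.08],"delta_rot": [0,0,0]}
    - {"delta_pos": [0.0505,0.152,-0.084],"delta_rot": [0,0,0]}

```text
time_s: 9.32
eef_pos: [0.5237, -0.0638, 0.0103]
orientation: [[0.995, -0.102, -0.008], [-0.102, -0.995, 0.001], [-0.009, 0.0, -1.0]]
force: [-0.7, -0.4, -1.6]
finger_gap: -0.002
grip_force: 0.0
```

```bash
python3 -c "
from h import *
look('pics/t6.png')"
```

```text
1062.5 [322. 309.] tray [-235.9  -14. ] size [60.5 71.7] yaw deg -24.54
1628.5 [317. 223.] tray [-65.3   6.3] size [81.2 97. ] yaw deg 2.53
tcp [-68.   79.7] 0.01137428804204876 F [-0.14 -0.99 -0.56] 9.3667
```

Call:
servo_tool:
  series:
    - {"delta_pos": [0,0,0],"delta_rot": [0,0,0]}
    - {"delta_pos": [0,0,0],"delta_rot": [0,0,0]}
    - {"delta_pos": [-0.0005,-0.005,0],"delta_rot": [0,0,0]}
    - {"delta_pos": [-0.001,-0.01,0],"delta_rot": [0,0,0]}
    - {"delta_pos": [-0.0013,-0.013,0],"delta_rot": [0,0,0]}
    - {"delta_pos": [-0.0016,-0.016,0],"delta_rot": [0,0,0]}
    - {"delta_pos": [-0.0018,-0.018,0],"delta_rot": [0,0,0]}
    - {"delta_pos": [-0.002,-0.02,0],"delta_rot": [0,0,0]}
    - {"delta_pos": [-0.002,-0.02,0],"delta_rot": [0,0,0]}

```text
time_s: 10.12
eef_pos: [0.5263, -0.0833, 0.0147]
orientation: [[0.995, -0.102, 0.001], [-0.102, -0.995, 0.0], [0.001, -0.001, -1.0]]
force: [0.5, 1.5, 1.7]
finger_gap: -0.002
grip_force: 0.8
```

```bash
python3 -c "
from h import *
look('pics/t7.png')"
```

```text
1022.5 [322. 309.] tray [-235.9  -14.1] size [60.4 71.7] yaw deg -24.33
1165.0 [323. 223.] tray [-65.2  -4.9] size [62.8 96.5] yaw deg 2.71
tcp [-64.6  60.6] 0.014590274684597771 F [0.43 0.77 1.1 ] 10.1667
```

Call:
servo_tool:
  series:
    - {"delta_pos": [0.0006,0.006,0],"delta_rot": [0,0,0]}
    - {"delta_pos": [0.0086,0.005,0],"delta_rot": [0,0,0]}
    - {"delta_pos": [0.0165,0.0045,0],"delta_rot": [0,0,0]}
    - {"delta_pos": [0.0165,0.0045,0],"delta_rot": [0,0,0]}
    - {"delta_pos": [0.0163,0.002,0],"delta_rot": [0,0,0]}
    - {"delta_pos": [0.016,0,0],"delta_rot": [0,0,0]}
    - {"delta_pos": [0.0157,-0.0025,0],"delta_rot": [0,0,0]}
    - {"delta_pos": [0.0155,-0.0045,0],"delta_rot": [0,0,0]}
    - {"delta_pos": [0.0153,-0.0065,0],"delta_rot": [0,0,0]}
    - {"delta_pos": [0.0153,-0.0065,0],"delta_rot": [0,0,0]}

```text
time_s: 11.0
eef_pos: [0.5408, -0.0907, 0.0143]
orientation: [[0.995, -0.103, -0.0], [-0.103, -0.995, -0.0], [-0.0, 0.0, -1.0]]
force: [0.1, -0.3, 0.1]
finger_gap: 0.002
grip_force: 0.1
```

Call:
servo_tool:
  series:
    - {"delta_pos": [0.001,0.015,0],"delta_rot": [0,0,0]}
    - {"delta_pos": [0,0.03,0.01],"delta_rot": [0,0,0]}
    - {"delta_pos": [0,0.03,0.05],"delta_rot": [0,0,0]}
    - {"delta_pos": [-0.02,0.03,0.09],"delta_rot": [0,0,0]}
    - {"delta_pos": [-0.05,0.03,0.09],"delta_rot": [0,0,0]}
    - {"delta_pos": [-0.08,0.025,0.09],"delta_rot": [0,0,0]}
    - {"delta_pos": [-0.1,0.02,0.09],"delta_rot": [0,0,0]}
    - {"delta_pos": [-0.1,0.02,0.09],"delta_rot": [0,0,0]}

```text
time_s: 11.67
eef_pos: [0.4358, -0.0708, 0.1045]
orientation: [[0.995, -0.103, -0.005], [-0.103, -0.995, -0.002], [-0.004, 0.002, -1.0]]
force: [-0.6, -0.2, -0.6]
finger_gap: -0.002
grip_force: 0.0
```

```bash
python3 -c "
from h import *
look('pics/t8.png'); print(env.state()['eef_pos'])"
```

```text
1065.0 [322. 309.] tray [-235.8  -13.9] size [60.8 71.9] yaw deg -24.53
1879.0 [321. 223.] tray [-66.8  -1. ] size [82.2 96.9] yaw deg -0.06
tcp [-152.9   64.8] 0.1049466837014099 F [-0.02 -0.77  0.56] 11.7167
[ 0.43877222 -0.07023799  0.10494668]
```

The box is straight and centred: (-66.8, -1.0) mm, -0.1 degrees. Now the two-finger rear push.

Call:
servo_tool:
  series:
    - {"delta_pos": [-0.001,-0.03,0],"delta_rot": [0,0,0.002]}
    - {"delta_pos": [-0.002,-0.0655,0],"delta_rot": [0,0,0.002]}
    - {"delta_pos": [-0.002,-0.0655,0],"delta_rot": [0,0,0.002]}
    - {"delta_pos": [-0.002,-0.0655,-0.03],"delta_rot": [0,0,0.002]}
    - {"delta_pos": [-0.002,-0.0655,-0.06],"delta_rot": [0,0,0.002]}
    - {"delta_pos": [-0.002,-0.0655,-0.08],"delta_rot": [0,0,0.002]}
    - {"delta_pos": [-0.002,-0.0655,-0.09],"delta_rot": [0,0,0.002]}
    - {"delta_pos": [-0.002,-0.0655,-0.09],"delta_rot": [0,0,0.002]}
    - {"delta_pos": [-0.002,-0.0655,-0.09],"delta_rot": [0,0,0.002]}
  hand: 50

```text
time_s: 12.47
eef_pos: [0.4399, -0.1353, 0.0146]
orientation: [[0.995, -0.099, 0.0], [-0.099, -0.995, 0.0], [0.0, -0.0, -1.0]]
force: [-0.7, 0.8, -0.5]
finger_gap: 0.503
grip_force: 0.0
```

```bash
python3 -c "
from h import *
look(); print(env.state()['eef_pos'],env.state()['orientation'][0])"
```

```text
1856.0 [321. 223.] tray [-66.7  -1.1] size [82.1 96.7] yaw deg 0.17
tcp [-144.7   -0. ] 0.015293557973344075 F [ 0.36 -0.65  1.28] 12.5167
[ 0.44047103 -0.13552906  0.01529356] [ 0.99503435 -0.09951249  0.00197765]
```

Call:
servo_tool:
  series:
    - {"delta_pos": [0.007,-0.0007,0],"delta_rot": [0,0,0]}
    - {"delta_pos": [0.012,-0.0012,0],"delta_rot": [0,0,0]}
    - {"delta_pos": [0.015,-0.0015,0],"delta_rot": [0,0,0]}
    - {"delta_pos": [0.018,-0.0018,0],"delta_rot": [0,0,0]}
    - {"delta_pos": [0.021,-0.0021,0],"delta_rot": [0,0,0]}
    - {"delta_pos": [0.024,-0.0024,0],"delta_rot": [0,0,0]}
    - {"delta_pos": [0.028,-0.0028,0],"delta_rot": [0,0,0]}
    - {"delta_pos": [0.032,-0.0032,0],"delta_rot": [0,0,0]}
    - {"delta_pos": [0.036,-0.0036,0],"delta_rot": [0,0,0]}
    - {"delta_pos": [0.038,-0.0038,0],"delta_rot": [0,0,0]}

```text
time_s: 13.35
eef_pos: [0.478, -0.1394, 0.0143]
orientation: [[0.995, -0.1, 0.001], [-0.1, -0.995, -0.0], [0.001, -0.0, -1.0]]
force: [-1.1, -0.2, -0.1]
finger_gap: 0.497
grip_force: 0.8
```

```bash
python3 -c "
from h import *
look()"
```

```text
1160.0 [322. 204.] tray [-29.   -1.1] size [82.1 61.7] yaw deg 0.64
tcp [-106.7   -0.2] 0.014335388941117345 F [-0.47  0.36  0.53] 13.4
```

Call:
servo_tool:
  series:
    - {"delta_pos": [0.004,-0.0004,0],"delta_rot": [0,0,0]}
    - {"delta_pos": [0.008,-0.0008,0],"delta_rot": [0,0,0]}
    - {"delta_pos": [0.012,-0.0012,0],"delta_rot": [0,0,0]}
    - {"delta_pos": [0.016,-0.0016,0],"delta_rot": [0,0,0]}
    - {"delta_pos": [0.02,-0.002,0],"delta_rot": [0,0,0]}
    - {"delta_pos": [0.024,-0.0024,0],"delta_rot": [0,0,0]}
    - {"delta_pos": [0.028,-0.0028,0],"delta_rot": [0,0,0]}
    - {"delta_pos": [0.032,-0.0032,0],"delta_rot": [0,0,0]}
    - {"delta_pos": [0.036,-0.0036,0],"delta_rot": [0,0,0]}
    - {"delta_pos": [0.04,-0.004,0],"delta_rot": [0,0,0]}

```text
time_s: 14.23
eef_pos: [0.5174, -0.1434, 0.0143]
orientation: [[0.995, -0.1, -0.0], [-0.1, -0.995, -0.0], [-0.0, 0.0, -1.0]]
force: [-1.0, -0.1, -1.3]
finger_gap: 0.498
grip_force: 0.6
```

```bash
python3 -c "
from h import *
look('pics/t9.png')"
```

```text
681.0 [324. 179.] tray [22.3 -1. ] size [82. 38.] yaw deg 0.01
tcp [-66.1  -0.1] 0.014491773722129148 F [-1.13 -0.32 -0.96] 14.2833
```

View pics/t9.png

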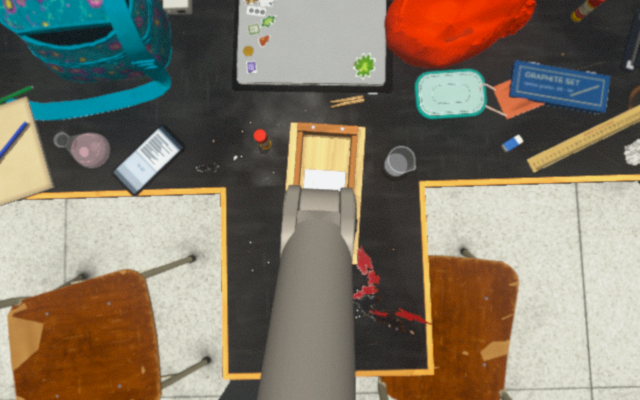

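The top view shows the box front at (325,171) between the rails (inner edges about x = 302 and 349), straight and centred at y = -1. I'll continue.

Call:
servo_tool:
  series:
    - {"delta_pos": [0.004,-0.0004,0],"delta_rot": [0,0,0]}
    - {"delta_pos": [0.008,-0.0008,0],"delta_rot": [0,0,0]}
    - {"delta_pos": [0.012,-0.0012,0],"delta_rot": [0,0,0]}
    - {"delta_pos": [0.016,-0.0016,0],"delta_rot": [0,0,0]}
    - {"delta_pos": [0.02,-0.002,0],"delta_rot": [0,0,0]}
    - {"delta_pos": [0.024,-0.0024,0],"delta_rot": [0,0,0]}
    - {"delta_pos": [0.028,-0.0028,0],"delta_rot": [0,0,0]}
    - {"delta_pos": [0.032,-0.0032,0],"delta_rot": [0,0,0]}
    - {"delta_pos": [0.036,-0.0036,0],"delta_rot": [0,0,0]}
    - {"delta_pos": [0.04,-0.004,0],"delta_rot": [0,0,0]}

```text
time_s: 15.12
eef_pos: [0.5574, -0.1475, 0.0143]
orientation: [[0.995, -0.1, -0.0], [-0.1, -0.995, -0.0], [-0.0, 0.0, -1.0]]
force: [-2.2, 0.2, 0.1]
finger_gap: 0.498
grip_force: 1.1
```

```bash
sed -i 's/m\[:140\]=0/m[:128]=0/; s/contourArea(c)<300/contourArea(c)<60/' h.py; python3 -c "
from h import *
look()"
```

```text
71.5 [351. 205.] tray [-28.  -56.9] size [16.1 24.2] yaw deg 3.71
60.5 [289. 203.] tray [-31.4  65.4] size [18.3 22.2] yaw deg 4.35
209.0 [325. 154.] tray [74.7 -0.2] size [79.8 13.6] yaw deg 0.2
tcp [-25.9  -0.1] 0.014493548953388828 F [-0.27  0.11  0.35] 15.1667
```

Call:
servo_tool:
  series:
    - {"delta_pos": [0.004,-0.0004,0],"delta_rot": [0,0,0]}
    - {"delta_pos": [0.008,-0.0008,0],"delta_rot": [0,0,0]}
    - {"delta_pos": [0.012,-0.0012,0],"delta_rot": [0,0,0]}
    - {"delta_pos": [0.016,-0.0016,0],"delta_rot": [0,0,0]}
    - {"delta_pos": [0.02,-0.002,0],"delta_rot": [0,0,0]}
    - {"delta_pos": [0.024,-0.0024,0],"delta_rot": [0,0,0]}
    - {"delta_pos": [0.027,-0.0027,0],"delta_rot": [0,0,0]}
    - {"delta_pos": [0.03,-0.003,0],"delta_rot": [0,0,0]}
    - {"delta_pos": [0.032,-0.0032,0],"delta_rot": [0,0,0]}
    - {"delta_pos": [0.033,-0.0033,0],"delta_rot": [0,0,0]}

```text
time_s: 16.0
eef_pos: [0.5904, -0.1507, 0.0143]
orientation: [[0.995, -0.1, 0.0], [-0.1, -0.995, -0.0], [0.0, 0.0, -1.0]]
force: [-1.4, 0.4, 1.3]
finger_gap: 0.502
grip_force: 1.1
```

Call:
servo_tool:
  series:
    - {"delta_pos": [0.001,-0.0001,0],"delta_rot": [0,0,0]}
    - {"delta_pos": [0.002,-0.0002,0],"delta_rot": [0,0,0]}
    - {"delta_pos": [0.003,-0.0003,0],"delta_rot": [0,0,0]}
    - {"delta_pos": [0.003,-0.0003,0],"delta_rot": [0,0,0]}

```text
time_s: 16.33
eef_pos: [0.5934, -0.1511, 0.0144]
orientation: [[0.995, -0.1, 0.001], [-0.1, -0.995, -0.0], [0.001, 0.0, -1.0]]
force: [-0.7, -0.5, -1.1]
finger_gap: 0.497
grip_force: 0.6
```

Call:
servo_tool:
  series:
    - {"delta_pos": [0.0007,-0.0001,0],"delta_rot": [0,0,0]}
    - {"delta_pos": [0.0014,-0.0001,0],"delta_rot": [0,0,0]}
    - {"delta_pos": [0.002,-0.0002,0],"delta_rot": [0,0,0]}

```text
time_s: 16.58
eef_pos: [0.5951, -0.1512, 0.0144]
orientation: [[0.995, -0.1, -0.0], [-0.1, -0.995, -0.0], [-0.0, 0.0, -1.0]]
force: [-1.7, -0.2, 0.6]
finger_gap: 0.504
grip_force: 1.0
```

Call:
servo_tool:
  series:
    - {"delta_pos": [0.0007,-0.0001,0],"delta_rot": [0,0,0]}
    - {"delta_pos": [0.0014,-0.0001,0],"delta_rot": [0,0,0]}
    - {"delta_pos": [0.002,-0.0002,0],"delta_rot": [0,0,0]}

```text
time_s: 16.83
eef_pos: [0.5951, -0.1513, 0.0142]
orientation: [[0.995, -0.1, -0.004], [-0.1, -0.995, 0.0], [-0.004, 0.0, -1.0]]
force: [-7.9, 0.9, 5.4]
finger_gap: 0.497
grip_force: 3.7
```

The force rose to 8 N and the TCP stalled at tray x of about 11 mm, so the box is home. I retreat straight back, then up.

Call:
servo_tool:
  series:
    - {"delta_pos": [-0.004,0.0004,0],"delta_rot": [0,0,0]}
    - {"delta_pos": [-0.012,0.0012,0],"delta_rot": [0,0,0]}
    - {"delta_pos": [-0.025,0.0025,0],"delta_rot": [0,0,0]}
    - {"delta_pos": [-0.045,0.0045,0],"delta_rot": [0,0,0]}
    - {"delta_pos": [-0.07,0.007,0],"delta_rot": [0,0,0]}
    - {"delta_pos": [-0.095,0.0095,0.01],"delta_rot": [0,0,0]}
    - {"delta_pos": [-0.12,0.012,0.04],"delta_rot": [0,0,0]}
    - {"delta_pos": [-0.14,0.014,0.07],"delta_rot": [0,0,0]}
    - {"delta_pos": [-0.15,0.015,0.1],"delta_rot": [0,0,0]}
    - {"delta_pos": [-0.15,0.015,0.1],"delta_rot": [0,0,0]}

```text
time_s: 17.67
eef_pos: [0.4488, -0.1374, 0.1195]
orientation: [[0.995, -0.101, 0.01], [-0.101, -0.995, -0.004], [0.01, 0.003, -1.0]]
force: [0.4, 0.0, 0.3]
finger_gap: 0.5
grip_force: 0.0
```

```bash
python3 -c "
from h import *
look('pics/t10.png')
im=cv2.imread('pics/t10.png'); cv2.imwrite('pics/c10.png',cv2.resize(im[90:290,240:440],None,fx=2.8,fy=2.8,interpolation=cv2.INTER_CUBIC))"
```

```text
118.0 [345. 332.] tray [-277.1  -62. ] size [25.8 19.3] yaw deg 4.31
112.0 [269. 322.] tray [-268.1   88.4] size [27.8 17.5] yaw deg 4.32
283.0 [312. 288.] tray [-197.4    8. ] size [92.9 15.6] yaw deg -2.03
1808.5 [326. 156.] tray [70.7 -1.2] size [82.1 96.8] yaw deg 0.23
tcp [-136.    -0.9] 0.11753556852836647 F [0.57 0.13 0.06] 17.7167
```

View pics/c10.png

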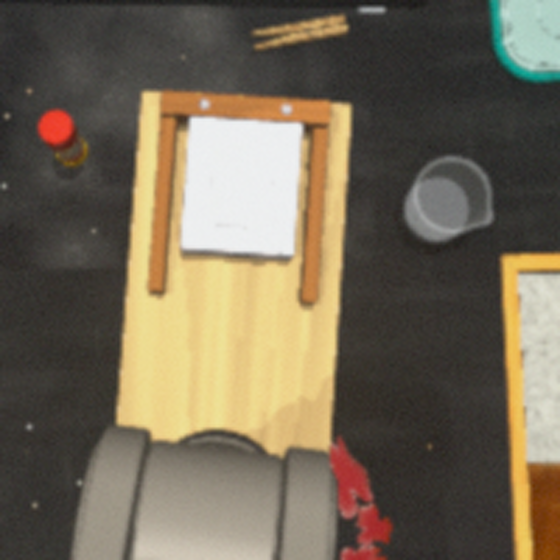

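The crop shows the box at (241,186) against the end block, clear of both rails. It measures (70.7, -1.2) mm and 0.2 degrees, and the arm is clear. I'll hand in.

```bash
python3 -c "
from h import *
print(env.hand_in())"
```

```text
the job is handed in; nothing more can be done
None
```

The slide box is fully home against the end block: it measured (70.7, -1.2) mm in the tray frame and 0.2° off straight, with both rails visibly clear of it, and I handed the job in at about 17.7 s; no verdict came back.

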